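Nudge the sealer backstop home against its hidden stop

ROBOT

A 6-joint arm with a two-finger parallel gripper is mounted at the origin on the work surface. World frame = base frame: x ahead of the robot, y to its left, z up, the work surface at z = 0. Lengths are in m, angles in rad, forces in N, time in s.
With the tool pointing down it reaches from about 0.325 to 0.9 m from the base axis. Payload 3.5 kg.
Tool frame: the origin (TCP) lies at the very end of the fingers, on their centre line; the grasp point (between the pads) lies 19 mm behind it; z points along the fingers, y is the line along which they close (so a half turn about z gives the same grasp; the last joint's range is limited). The gripper opens to 85 mm and grips with 20 to 120 N. Pads are 22 mm wide; open, the fingers measure 114 mm over their backs; the gripper's body (76 mm by 85 mm) begins 54 mm behind the grasp point. The pads swing forward as they close: fully open they stand 13 mm farther back than shut.
Start: joints at [-1.402, 0.276, -0.026, 1.268, 0, 1.467], TCP at [0.168, -0.602, 0.231] pointing down, gripper open.
Joint ranges: [-3.12, 3.12], [-0.85, 1.88], [-1.08, 1.24], [-1.95, 2.15], [-1.57, 1.53], [-3.14, 3.14]. Speed limits (rad/s): [2.57, 2.57, 3.14, 3.14, 3.14, 3.14].

INTERFACE

Orientations are given as a rotation vector (axis times angle).
In Python, from bench import get_obs, imaging, robot gives the robot as it stands.
- The arm moves only by the tool servo_tool, never from a script. Its argument "targets" is a list of rows, each a list of 7 numbers: the shift along the tool's x, y, z in normalised numbers (1 is 0.5 m), then the turn, a rotation vector about the tool's x, y, z in shares of 60 degrees (1.0 is 60 degrees), then the opening, from 0 (shut) to 1 (fully open). In form: [[dx, dy, dz, ax, ay, az, jaw], ...]. A call has 1 to 5 rows; each row is the pose to reach, as a shift and turn from the pose commanded when the call began, along the tool's axes at that moment; what a row does not reach only later rows make up. A row lasts 1/10 s, in which the tool goes at most 50 mm and 8.59 degrees, less where a joint would pass 70% of its speed; a pose out of reach is approached as far as the arm can. A call with a gripper value outside its range is refused whole. The fingers move at their own pace and stop on an object; "newtons" is the grip in N (left out, the last holds). Time passes only in rows, so rows that repeat a pose let the fingers close. It gives the time, the measured TCP pose, the force, the opening and the grip force at its end, in the units of the state.
- get_obs(): the state, without advancing time (a new reading comes with each control period).
- imaging.capture(name): name is "scene" or "side" or "wrist"; returns the picture (384x512x3 uint8, red, green, blue); there is no depth.
- imaging.calibration(name): a dict with "fx", "fy", "cx", "cy" (pixels), "R" (3x3) and "t" (3): a world point X has camera coordinates R X + t; the wrist camera has in their place "mount" (4x4, takes a point from camera to tool coordinates, whose origin is the TCP and whose axes are the flange's). Camera axes: x right, y down, z forward; pixel columns grow to the right and rows downward; lengths in m; the calibration is good to about 2 mm. A picture is of the moment at which its call begins: read the wrist's pose just before it. calibration takes no time and is no camera call.
- robot.close_job(): hands the job in; it is judged then, once.
Trained networks look in the newest picture that a camera, given by its name, has taken for a name from the list of things; names that differ only in an ending like _2 or _b are one class to them, and where a whole thing is asked for, a point or a joint stands for the part that bears it (a point fixed in the world has none). Each returns a list of dicts, best first, with "confidence" (0 to 1); they miss things now and then, are a little off and sometimes report something else, mostly with a low value. They report only what shows in the picture. A call takes as long as a camera call. They do not tell look-alikes from the thing itself.
- imaging.trace(label, camera): "pixels" (384x512 bool, what is visible of it) and "extent" ([centre column, centre row, width, height] in pixels, round what is visible of it).
The state is a dict: "t": time; "q": joint angles; "joint_velocities": joint speeds; "joint_efforts": joint torques, N m; "eef_pos": TCP position; "ee_rot": TCP orientation; "contact_force": force on the tool from outside, world axes, zero at the start; "torque": the same for the moment, N m; "finger_gap": finger opening in m; "grasp_force": force on a finger pad.
Only numpy, scipy, OpenCV 4.12 (cv2) and the standard library are available. Lean on these libraries where they do the work, as an engineer would, in place of code of your own. Each camera call takes 0.05 s, during which the arm holds its last target. There are 200 camera calls.

TASK

Set the bag backstop of the bench sealer: pick the mallet up off its cork mat and use it to nudge the yellow slide gently along its track and in under the blue hood until it bears firmly on the solid stop hidden inside, and leave it resting there against the stop. Then stand the mallet upright on its cork mat again. Move the slide with the mallet only, never press the slide on the stop harder than about 15 N, and leave the coffee tin, cup and tamper alone.

Things in the scene. Friction and masses are not known exactly. Their poses are not given: they have to be found in the camera images.
- track: Fixed aluminium base plate, 320 x 90 x 6 mm (x from -150 to +170 mm of the origin), with two steel rails on it (tops 12 mm above the bench, inner faces 46.6 mm apart) that guide the slide. Origin on the bench; +x is the way the slide has to go, into the hood. Turned up to 0.3 rad either way.
- hood: Fixed blue sealer hood over the far part of the track, 120 long (x) x 84 wide, its top 70 mm above the bench. Origin on the base plate under the middle of the hood; axes as the track's. The stop is inside, out of sight, at a depth that differs every time. More than 15 N of the slide on the stop spoils the setting.
- slide: Loose yellow backstop slide between the rails, 120 long (x) x 44 wide x 32 mm high, 0.3 to 0.5 kg, with a strike plate 12 mm thick, 44 wide and 54 mm high at its rear. Origin under its middle, on the base plate: rear strike face at x = -60 mm, nose at +60 mm. It takes 2 to 5 N to slide it and it stays where it is left.
- mallet: Mallet standing on the side of its head, handle straight up, 0.22 kg. Head 80 long (x, both ends 6 mm rubber faces) x 36 wide (y) x 36 mm high; handle 24 mm (x) by 20 mm (y) thick, rising from the middle of the head to 134 mm. Origin under the middle of the head.
- mallet_grip (a point): Point on the axis of the mallet's handle 95 mm above its underside, a good place to grip from above; axes as the mallet's.
- mat: Round cork mat fixed on the bench, 160 mm across, 4 mm thick. Origin at the centre of its underside. The mallet starts on it and goes back on it.
- tin: Coffee tin, bystander, 84 mm across, 110 mm high. Origin at the centre of its underside.
- cup: White ceramic cup, bystander, 80 mm across, 60 mm high, with a handle. Origin at the centre of its underside.
- tamper: Steel coffee tamper, bystander, 58 mm across, 88 mm high. Origin at the centre of its underside.
- hood_mouth (a point): Middle of the lower edge of the hood's open mouth (70 mm wide, 37 mm high), on the base plate. The stop's solid face lies 23 to 55 mm farther along +x; a brass pin stands 3 mm proud of it, 21 mm above the plate, on a spring of only 0.6 to 1.1 N. Friction keeps the slide pressed on the pin once it is home.
Not all that is in view belongs to the job. There is more than one size of the mallet; the job needs the middle-sized. There is more than one size of the slide; the job needs the smaller.

How it is judged:
On the way, in this order (a step that is already met when the one before it is completed fails the run):
1. the mallet is held in the fingers and lifted clear of the mat (contact force between the fingers and mallet above 1 N and height (world z) of mallet above 0.01 m), for 0.1 s.
2. pushed by the mallet, the slide bears on the solid stop inside the hood (over 1.5 N, more than the pin's spring) (contact force between slide and hood above 1.5 N and contact force between mallet and slide above 0.5 N), for 0.02 s.
At the end, for the whole second after the job is handed in: The slide rests flat in its track, still in contact with the stop inside the hood (0.1 N or more), and the mallet stands upright (within 0.1 rad) on its head on the cork mat, within 50 mm of the mat's centre, released and at rest (contact force between slide and hood above 0.1 N and linear speed of slide below 0.01 m/s and angle between slide's own z axis and vertical below 0.06 rad and horizontal distance between mallet and mat below 0.05 m and height (world z) of mallet below 0.008 m and angle between mallet's own z axis and vertical below 0.1 rad and linear speed of mallet below 0.02 m/s); the robot touches nothing.
It fails at once if the slide is pressed on the stop or hood with more than 15 N (contact force between slide and hood above 15 N).
It fails at once if the robot touches the slide itself (contact force between any of the fingers, the arm and slide above 0.5 N).
It fails at once if the tin, cup or tamper is moved by more than 30 mm (distance of any of tin, cup, tamper from where it was at the start of the episode above 0.03 m).
It also fails if it takes over 72 s, if anything falls off the work surface, if the arm or the gripper's body presses on something with over 40 N, if the wrist force passes 120 N, or if a joint passes its speed limit or range.

## Working session

There is one attempt and no reset: what is moved stays moved. The work goes in short steps, Python scripts to look and compute and a tool call to move; the robot and the scene stay as the last step left them, time stands still between calls to the robot, and variables do not carry over. Pictures are saved under pics/ and viewed, at most 10 in all, crops included, and the job is handed in when it is done.

Besides the shell and the picture viewer there is one more tool, called as name(argument=value, ...), one argument or row to a line, values as JSON. servo_tool: Moves the arm, as the interface text tells. Its arguments: {"type":"object","properties":{"targets":{"type":"array","items":{"type":"array","items":{"type":"number"}}},"newtons":{"type":"number"}},"required":["targets"]}

```bash
ls; mkdir -p pics
cat > h.py <<'E'
import numpy as np, cv2
from bench import get_obs, imaging, robot
from scipy.spatial.transform import Rotation as Rn
E
python3 - <<'E'
from h import *
o=get_obs(); print({k:np.round(v,3) for k,v in o.items()})
for c in ("scene","side"):
    im=imaging.capture(c); cv2.imwrite(f"pics/{c}0.png",im[:,:,::-1])
    k=imaging.calibration(c); print(c,k)
    for l in ("mallet","slide","hood","mat","tin","cup","tamper","hood_mouth","track","mallet_grip"):
        try:
            print(l,[(np.round(d["extent"]).astype(int).tolist(),round(d["confidence"],2)) for d in imaging.trace(l,c)])
        except Exception as e: print(l,e)
print(imaging.calibration("wrist"))
a=cv2.imread("pics/scene0.png")
cv2.imwrite("pics/scene0b.png",cv2.resize(a,(800,600),interpolation=cv2.INTER_CUBIC))
a=cv2.imread("pics/side0.png")
cv2.imwrite("pics/side0b.png",cv2.resize(a,(800,600),interpolation=cv2.INTER_CUBIC))
print(get_obs()["t"])
E
```

```text
pics
{'t': np.float64(0.0), 'q': array([-1.402,  0.277, -0.028,  1.268, -0.   ,  1.467]), 'joint_velocities': array([ 0.001,  0.001, -0.   , -0.   ,  0.001, -0.   ]), 'joint_efforts': array([ 2.0000e-03, -4.4551e+01,  2.9520e+01,  1.7000e-02, -0.0000e+00,
       -0.0000e+00]), 'eef_pos': array([ 0.168, -0.601,  0.23 ]), 'ee_rot': array([-3.11 , -0.425,  0.   ]), 'contact_force': array([-0.844,  0.371, -0.3  ]), 'torque': array([-0.054,  0.008, -0.052]), 'grasp_force': np.float64(0.0), 'finger_gap': np.float64(0.085)}
scene {'fx': 377.32790927313783, 'fy': 377.32790927313783, 'cx': 261.55841931094284, 'cy': 189.30926876627973, 'R': array([[-0.78532494,  0.61901879,  0.00897073],
       [ 0.33097778,  0.43205602, -0.83891674],
       [-0.52318109, -0.65585313, -0.54418584]]), 't': array([ 0.36873117, -0.13810057,  1.38031974])}
mallet [([400, 252, 18, 40], 0.94), ([330, 231, 30, 58], 0.7), ([366, 192, 48, 69], 0.58)]
slide [([230, 196, 45, 32], 0.82), ([267, 154, 54, 39], 0.74)]
hood [([171, 215, 56, 44], 0.71)]
mat [([329, 245, 64, 49], 0.77)]
tin [([172, 217, 56, 46], 0.64), ([207, 1
[... 963 characters left out ...]
0.85), ([269, 194, 44, 29], 0.5)]
tamper [([290, 147, 20, 29], 0.83)]
hood_mouth [([221, 170, 52, 41], 0.88)]
track [([256, 199, 94, 50], 0.84)]
mallet_grip [([193, 345, 40, 46], 0.89), ([210, 263, 42, 64], 0.86), ([296, 296, 33, 106], 0.65)]
{'fx': 299.4374867836787, 'fy': 299.4374867836787, 'cx': 261.12783497341593, 'cy': 193.39006446825636, 'mount': array([[-1.88295478e-04, -9.43778553e-01, -3.30578292e-01,
         8.59937867e-02],
       [ 9.99999916e-01, -5.69123884e-05, -4.07113152e-04,
        -8.54832985e-04],
       [ 3.65410662e-04, -3.30578340e-01,  9.43778484e-01,
        -1.42791548e-01],
       [ 0.00000000e+00,  0.00000000e+00,  0.00000000e+00,
         1.00000000e+00]])}
1.1
```

View pics/scene0b.png

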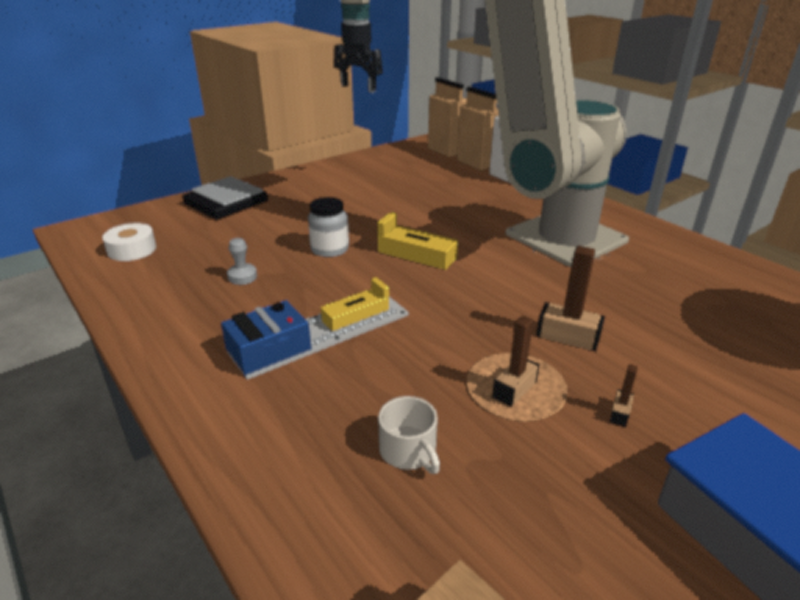

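View pics/side0b.png

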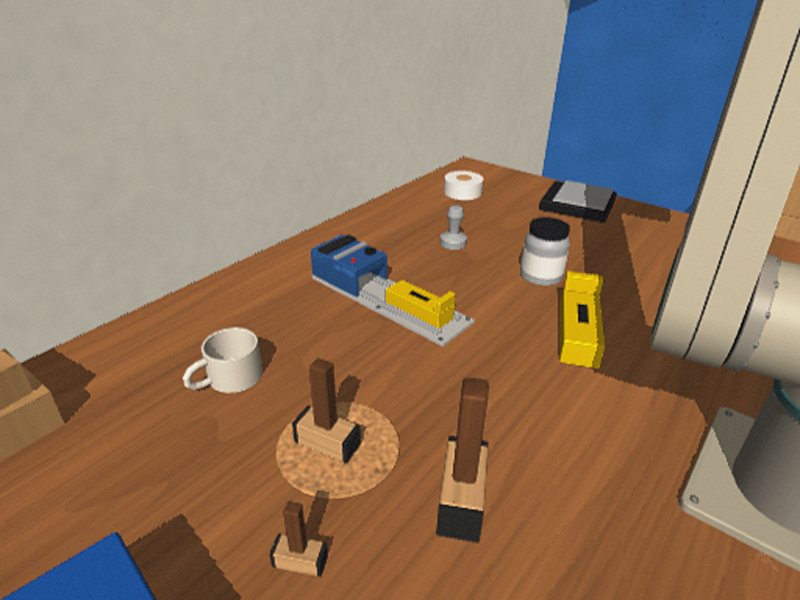

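The side and scene views show the middle-sized mallet on the mat at scene (517,385) and side (337,449) in the enlarged pictures. The small slide is in the track, and the hood is blue. Next I triangulate.

```bash
cat >> h.py <<'E'
def ray(c,uv,pose=None):
    k=imaging.calibration(c); d=np.array([(uv[0]-k["cx"])/k["fx"],(uv[1]-k["cy"])/k["fy"],1.])
    if c=="wrist":
        R,p=pose; M=k["mount"]; return R@M[:3,3]+p, R@M[:3,:3]@d
    return -k["R"].T@k["t"], k["R"].T@d
def onz(c,uv,z,pose=None):
    o,d=ray(c,uv,pose); return o+d*(z-o[2])/d[2]
def tri(*rays):
    A=np.zeros((3,3));b=np.zeros(3)
    for o,d in rays:
        d=d/np.linalg.norm(d);P=np.eye(3)-np.outer(d,d);A+=P;b+=P@o
    X=np.linalg.solve(A,b)
    e=[np.linalg.norm(np.cross(X-o,d/np.linalg.norm(d))) for o,d in rays]
    return X,max(e)
def proj(c,X,pose=None):
    k=imaging.calibration(c); X=np.atleast_2d(X)
    if c=="wrist":
        R,p=pose; M=k["mount"]; Y=((X-p)@R-M[:3,3])@M[:3,:3]
    else: Y=X@k["R"].T+k["t"]
    return np.c_[Y[:,0]/Y[:,2]*k["fx"]+k["cx"],Y[:,1]/Y[:,2]*k["fy"]+k["cy"]]
def pose():
    o=get_obs(); return Rn.from_rotvec(o["ee_rot"]).as_matrix(),np.array(o["eef_pos"])
E
python3 - <<'E'
from h import *
s=1.5625
P={"handletop":((523,321),(321,364)),"mat":((517,385),(337,449)),"strike top":((379,287),(447,297)),
"tin":((328,207),(550,229)),"cup":((408,410),(233,340)),"tamp":((237,243),(456,210)),"bigslide":((418,240),(582,312)),"corner":((407,313),(443,344)),"bigmal top":((584,251),(475,383)),"smal top":((630,369),(293,506))}
for n,(a,b) in P.items():
    X,e=tri(ray("scene",np.array(a)/s),ray("side",np.array(b)/s)); print(n,X.round(3),round(e,4))
for a in [(407,313),(248,373)]: print(onz("scene",np.array(a)/s,.006).round(3))
for a in [(473,320),(443,344),(313,279)]: print(onz("side",np.array(a)/s,.006).round(3))
print(pose())
E
```

```text
handletop [0.49  0.292 0.136] 0.0003
mat [ 0.475  0.288 -0.001] 0.0016
strike top [ 0.521 -0.027  0.052] 0.0042
tin [ 0.465 -0.288  0.1  ] 0.0009
cup [0.69  0.277 0.065] 0.0001
tamp [ 0.677 -0.291  0.078] 0.0
bigslide [ 0.332 -0.145  0.041] 0.0043
corner [0.491 0.022 0.002] 0.0001
bigmal top [0.309 0.251 0.177] 0.0031
smal top [0.401 0.424 0.087] 0.0003
[0.495 0.027 0.006]
[0.804 0.004 0.006]
[ 0.485 -0.062  0.006]
[0.488 0.027 0.006]
[0.796 0.018 0.006]
(array([[ 9.63304940e-01,  2.68409374e-01,  1.52069571e-05],
       [ 2.68409373e-01, -9.63304940e-01,  2.16424584e-05],
       [ 2.04579756e-05, -1.67665973e-05, -1.00000000e+00]]), array([ 0.16774798, -0.60205391,  0.23133255]))
```

The rows are not in the units I measure in: shifts go in shares of 0.5 m and turns go in shares of 60 degrees. I convert before sending: 0.155 m / 0.5 = 0.31, -0.147 m / 0.5 = -0.294.

servo_tool(
  targets=[
    [0.062, -0.058, -0.01, 0, 0, 0, 1],
    [0.124, -0.118, -0.018, 0, 0, 0, 1],
    [0.186, -0.176, -0.028, 0, 0, 0, 1],
    [0.248, -0.236, -0.036, 0, 0, 0, 1],
    [0.31, -0.294, -0.046, 0, 0, 0, 1],
  ],
)

```text
t: 1.6
eef_pos: [0.2782, -0.4173, 0.2545]
ee_rot: [3.113, 0.425, 0.0]
contact_force: [-0.3, 0.7, 0.4]
finger_gap: 0.0854
grasp_force: 0.0
```

To row units: 0.155 m / 0.5 = 0.31, -0.147 m / 0.5 = -0.294.

servo_tool(
  targets=[
    [0.062, -0.058, -0.01, 0, 0, 0, 1],
    [0.124, -0.118, -0.018, 0, 0, 0, 1],
    [0.186, -0.176, -0.028, 0, 0, 0, 1],
    [0.248, -0.236, -0.036, 0, 0, 0, 1],
    [0.31, -0.294, -0.046, 0, 0, 0, 1],
  ],
)

```text
t: 2.1
eef_pos: [0.388, -0.234, 0.2777]
ee_rot: [3.112, 0.425, 0.001]
contact_force: [0.1, 0.1, -0.4]
finger_gap: 0.0855
grasp_force: 0.0
```

To row units: 0.155 m / 0.5 = 0.31, -0.147 m / 0.5 = -0.294, 15.6 degrees / 60 = 0.26.

servo_tool(
  targets=[
    [0.062, -0.058, -0.01, 0, 0, 0.0667, 1],
    [0.124, -0.118, -0.018, 0, 0, 0.1333, 1],
    [0.186, -0.176, -0.028, 0, 0, 0.2, 1],
    [0.248, -0.236, -0.036, 0, 0, 0.26, 1],
    [0.31, -0.294, -0.046, 0, 0, 0.26, 1],
  ],
)

```text
t: 2.6
eef_pos: [0.4979, -0.0507, 0.3007]
ee_rot: [3.141, -0.002, 0.001]
contact_force: [0.1, -1.1, -0.7]
finger_gap: 0.0852
grasp_force: 0.0
```

```bash
cat > look.py <<'E'
from h import *; import sys
n=sys.argv[1]; imaging.capture("wrist")
p=pose(); im=imaging.capture("wrist"); np.savez(f"pics/{n}.npz",R=p[0],p=p[1],im=im)
cv2.imwrite(f"pics/{n}.png",cv2.resize(im[:,:,::-1],(800,600),interpolation=cv2.INTER_CUBIC))
print(p, get_obs()["t"])
E
python3 look.py w1
```

```text
(array([[ 0.99997739,  0.00441604,  0.00507058],
       [ 0.00439522, -0.99998189,  0.00411102],
       [ 0.00508864, -0.00408864, -0.99997869]]), array([ 0.50126316, -0.04624082,  0.30153017])) 2.7
```

View pics/w1.png

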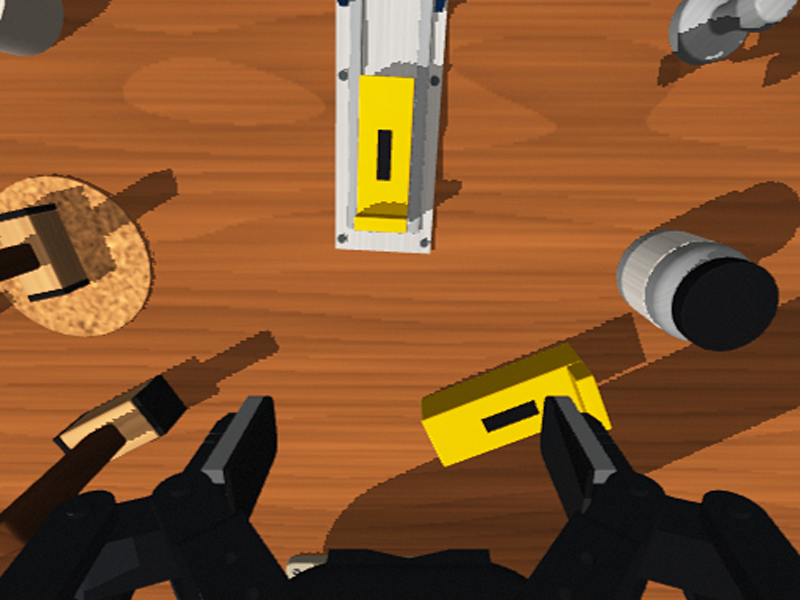

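Wrist view: the track's rear corners are at (335,249) and (431,253). The slide's rear top edge is at row 232, from column 355 to 406, and its nose is at row 75. The mallet is at the left with its head turned about 20°.

Run:
```python
from h import *
d=np.load("pics/w1.npz"); P=(d["R"],d["p"]); s=1.5625
g=lambda u,v,z: onz("wrist",((u+.5)/s-.5,(v+.5)/s-.5),z,P).round(4)
print("plate",[g(*a,.006) for a in [(335,249),(431,253),(337,10)]])
print("strike top",[g(*a,.060) for a in [(355,232),(406,233)]])
print("nose",[g(*a,.038) for a in [(359,75),(414,78)]])
print("mallet head",[g(*a,.040) for a in [(57,205),(88,286),(30,300)]])
print("mat",[g(*a,.004) for a in [(35,175),(153,270),(85,336)]])
```

```text
plate [array([0.4887, 0.026 , 0.006 ]), array([ 0.4852, -0.0658,  0.006 ]), array([0.6873, 0.015 , 0.006 ])]
strike top [array([ 0.5151, -0.    ,  0.06  ]), array([ 0.5144, -0.0422,  0.06  ])]
nose [array([ 0.6354, -0.0047,  0.038 ]), array([ 0.6334, -0.048 ,  0.038 ])]
mallet head [array([0.5334, 0.2569, 0.04  ]), array([0.4609, 0.2461, 0.04  ]), array([0.4472, 0.3024, 0.04  ])]
mat [array([0.5556, 0.2974, 0.004 ]), array([0.4665, 0.2049, 0.004 ]), array([0.3962, 0.2869, 0.004 ])]
```

To row units: -0.17 m / 0.5 = -0.34, -0.018 m / 0.5 = -0.036.

servo_tool(
  targets=[
    [-0.012, -0.068, 0, 0, 0, 0, 1],
    [-0.024, -0.136, 0, 0, 0, 0, 1],
    [-0.036, -0.204, 0, 0, 0, 0, 1],
    [-0.048, -0.272, 0, 0, 0, 0, 1],
    [-0.06, -0.34, 0, 0, 0, 0, 1],
  ],
)

```text
t: 3.2
eef_pos: [0.4677, 0.0894, 0.3003]
ee_rot: [-3.118, -0.064, 0.002]
contact_force: [0.2, 0.0, 0.1]
finger_gap: 0.0853
grasp_force: 0.0
```

To row units: -0.166 m / 0.5 = -0.332, -0.12 m / 0.5 = -0.24.

servo_tool(
  targets=[
    [-0.012, -0.08, 0, 0, 0, 0, 1],
    [-0.024, -0.16, 0, 0, 0, 0, 1],
    [-0.036, -0.24, 0, 0, 0, 0, 1],
    [-0.06, -0.332, 0, 0, 0, 0, 1],
    [-0.06, -0.332, 0, 0, 0, 0, 1],
  ],
)

```text
t: 3.7
eef_pos: [0.4484, 0.1273, 0.3036]
ee_rot: [-3.078, -0.156, 0.007]
contact_force: [0.9, -0.2, 0.6]
finger_gap: 0.0855
grasp_force: 0.0
```

```bash
python3 look.py w2
```

```text
(array([[ 0.99488891,  0.10066518, -0.00791105],
       [ 0.10095787, -0.99312353,  0.05927199],
       [-0.00189003, -0.05976773, -0.99821052]]), array([0.44809271, 0.1273132 , 0.30365324])) 3.8
```

View pics/w2.png

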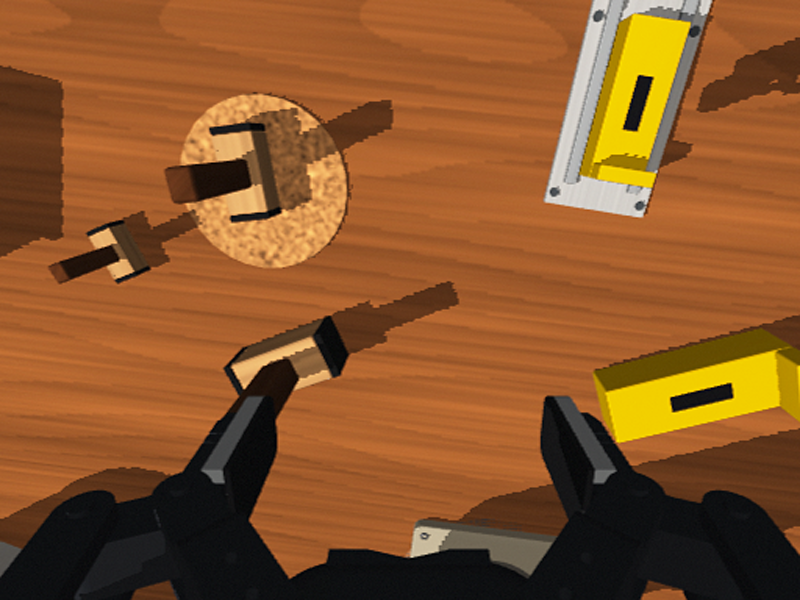

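Wrist view 2: the mallet's handle top is at (180,183) and its head corners are at (211,130), (264,126), (280,212) and (232,217). The mat is centred at (265,180). Joint 6 is at its limit, so I'll turn the tool to about yaw 180°.

Run:
```python
from h import *
s=1.5625; q=lambda a: ((a[0]+.5)/s-.5,(a[1]+.5)/s-.5)
D={}
for n in ("w1","w2"):
    d=np.load(f"pics/{n}.npz"); D[n]=(d["R"],d["p"])
for n,a,b in (("FR",(57,205),(264,126)),("NR",(88,286),(280,212)),("NL",(30,300),(232,218))):
    X,e=tri(ray("wrist",q(a),D["w1"]),ray("wrist",q(b),D["w2"])); print(n,X.round(4),round(e,4))
h=ray("wrist",q((178,185)),D["w2"])
print("top",tri(h,ray("scene",q((523,321))),ray("side",q((321,364)))))
c=np.array([onz("wrist",q(b),.040,D["w2"]) for b in ((211,130),(264,126),(280,212),(232,218))]); print(c.round(4))
print("mat",[onz("wrist",q(b),.004,D["w2"]).round(4) for b in ((182,175),(348,190),(262,94),(275,268))])
print(get_obs()["q"].round(3))
```

```text
FR [ 5.283e-01  2.870e-01 -3.000e-04] 0.0001
NR [0.4528 0.2681 0.0099] 0.0011
NL [0.4491 0.3005 0.0424] 0.0009
top (array([0.48907968, 0.293842  , 0.1375809 ]), np.float64(0.0022085269024689487))
[[0.5214 0.3177 0.04  ]
 [0.529  0.2727 0.04  ]
 [0.4594 0.2587 0.04  ]
 [0.4494 0.3018 0.04  ]]
mat [array([0.4773, 0.364 , 0.004 ]), array([0.4803, 0.2063, 0.004 ]), array([0.5549, 0.2872, 0.004 ]), array([0.3966, 0.2749, 0.004 ])]
[ 0.1   -0.044 -0.239  1.377  0.06   3.141]
```

```bash
cat > go.py <<'E'
from h import *; import sys
# go.py x y z yawdeg : shift and turn in tool axes, tool down
x,y,z,w=map(float,sys.argv[1:5]); R,p=pose()
W=Rn.from_euler("z",w,degrees=True).as_matrix()@np.diag([1,-1,-1.])
print("shift",(R.T@(np.array([x,y,z])-p)).round(4),"turn",np.degrees(Rn.from_matrix(R.T@W).as_rotvec()).round(2))
E
python3 go.py .448 .127 .30 46; python3 go.py .448 .127 .30 89
```

```text
shift [-0.0004  0.0004  0.0036] turn [ -3.31  -1.12 -40.21]
shift [-0.0004  0.0004  0.0036] turn [ -2.86  -2.41 -83.19]
```

To row units: 0.003 m / 0.5 = 0.006, -40.2 degrees / 60 = -0.67.

servo_tool(
  targets=[
    [0, 0, 0.006, -0.0117, -0.0033, -0.1333, 1],
    [0, 0, 0.006, -0.0217, -0.0067, -0.2667, 1],
    [0, 0, 0.006, -0.0333, -0.0117, -0.4, 1],
    [0, 0, 0.006, -0.0433, -0.015, -0.5333, 1],
    [0, 0, 0.006, -0.055, -0.0183, -0.67, 1],
  ],
)

```text
t: 4.3
eef_pos: [0.4489, 0.1273, 0.3005]
ee_rot: [2.888, 1.235, 0.0]
contact_force: [-0.2, 0.3, -0.7]
finger_gap: 0.085
grasp_force: 0.0
```

To row units: 0.148 m / 0.5 = 0.296, -0.085 m / 0.5 = -0.17, -42.5 degrees / 60 = -0.7083.

servo_tool(
  targets=[
    [0.06, -0.034, 0, 0, 0, -0.1417, 1],
    [0.12, -0.068, 0, 0, 0, -0.2833, 1],
    [0.18, -0.102, 0, 0, 0, -0.425, 1],
    [0.24, -0.136, 0, 0, 0, -0.5667, 1],
    [0.296, -0.17, 0, 0, 0, -0.7083, 1],
  ],
)

```text
t: 4.8
eef_pos: [0.4909, 0.2944, 0.3005]
ee_rot: [2.244, 2.199, 0.001]
contact_force: [-0.0, -1.2, 0.6]
finger_gap: 0.085
grasp_force: 0.0
```

To row units: -42.5 degrees / 60 = -0.7083.

servo_tool(
  targets=[
    [0, 0, 0, 0, 0, -0.1417, 1],
    [0, 0, 0, 0, 0, -0.2833, 1],
    [0, 0, 0, 0, 0, -0.425, 1],
    [0, 0, 0, 0, 0, -0.5667, 1],
    [0, 0, 0, 0, 0, -0.7083, 1],
  ],
)

```text
t: 5.3
eef_pos: [0.4906, 0.2929, 0.3004]
ee_rot: [1.294, 2.863, 0.0]
contact_force: [-0.2, 0.2, 0.1]
finger_gap: 0.0855
grasp_force: 0.0
```

To row units: -42.5 degrees / 60 = -0.7083.

servo_tool(
  targets=[
    [0, 0, 0, 0, 0, -0.1417, 1],
    [0, 0, 0, 0, 0, -0.2833, 1],
    [0, 0, 0, 0, 0, -0.425, 1],
    [0, 0, 0, 0, 0, -0.5667, 1],
    [0, 0, 0, 0, 0, -0.7083, 1],
  ],
)

```text
t: 5.8
eef_pos: [0.4906, 0.2928, 0.3004]
ee_rot: [0.169, 3.137, 0.0]
contact_force: [-0.2, -0.6, -0.4]
finger_gap: 0.0854
grasp_force: 0.0
```

To row units: -18.5 degrees / 60 = -0.3083.

servo_tool(
  targets=[
    [0, 0, 0, 0, 0, -0.1417, 1],
    [0, 0, 0, 0, 0, -0.2833, 1],
    [0, 0, 0, 0, 0, -0.3083, 1],
    [0, 0, 0, 0, 0, -0.3083, 1],
  ],
)

```text
t: 6.2
eef_pos: [0.4904, 0.293, 0.3005]
ee_rot: [-0.325, 3.125, 0.0]
contact_force: [0.0, 0.0, -0.3]
finger_gap: 0.0852
grasp_force: 0.0
```

```bash
python3 look.py w3; python3 go.py .490 .292 .30 192; python3 -c "
from h import *;print(get_obs()['q'].round(3))"
```

```text
(array([[-9.78650933e-01, -2.05529434e-01,  5.01652075e-05],
       [-2.05529407e-01,  9.78650885e-01,  3.29865020e-04],
       [-1.16891196e-04,  3.12512285e-04, -9.99999944e-01]]), array([0.49035881, 0.29304821, 0.30053636])) 6.3
shift [ 0.0006 -0.001   0.0005] turn [ 0.02  0.01 -0.11]
[ 0.425  0.153 -0.035  1.382  0.     0.218]
```

View pics/w3.png

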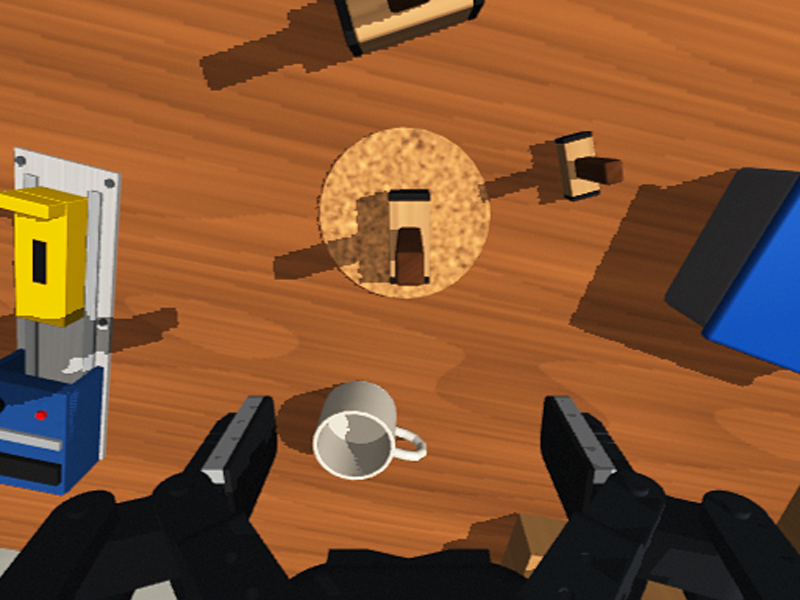

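Wrist view 3: the mallet is square to the tool, with its handle top at (410,265) and the mat's centre at about (405,212). The slide and track are at the left.

Run:
```python
from h import *
s=1.5625; q=lambda a: ((a[0]+.5)/s-.5,(a[1]+.5)/s-.5)
d=np.load("pics/w3.npz"); P=(d["R"],d["p"]); d=np.load("pics/w2.npz"); P2=(d["R"],d["p"])
h=ray("wrist",q((411,267)),P)
print("top tri",tri(h,ray("wrist",q((178,185)),P2),ray("scene",q((523,321))),ray("side",q((321,364)))))
print("head near face top",[onz("wrist",q(a),.040,P).round(4) for a in ((391,198),(430,198))])
print("mat",np.mean([onz("wrist",q(a),.004,P) for a in ((318,212),(490,212),(404,127),(404,298))],0).round(4))
g=lambda a,z: onz("wrist",q(a),z,P).round(4)
print("track: corners",g((15,149),.006),g((119,172),.006),"hood side bottom",g((103,459),.006))
print("slide nose R top",g((66,326),.038), g((85,316),.038),"hood mouth top edge",g((102,368),.070))
```

```text
top tri (array([0.48814209, 0.29368185, 0.13674875]), np.float64(0.002511244920066873))
head near face top [array([0.4561, 0.272 , 0.04  ]), array([0.4493, 0.3043, 0.04  ])]
mat [0.473  0.2865 0.004 ]
track: corners [ 0.4868 -0.0634  0.006 ] [0.4879 0.0271 0.006 ] hood side bottom [0.8077 0.0118 0.006 ]
slide nose R top [ 0.6337 -0.002   0.038 ] [0.6198 0.0155 0.038 ] hood mouth top edge [0.6505 0.0501 0.07  ]
```

To row units: 0.2 m / 0.5 = 0.4, 0.045 m / 0.5 = 0.09.

servo_tool(
  targets=[
    [0.002, 0, 0.09, 0, 0, 0, 1],
    [0.004, 0, 0.18, 0, 0, 0, 1],
    [0.004, 0, 0.27, 0, 0, 0, 1],
    [0.004, 0, 0.36, 0, 0, 0, 1],
    [0.004, 0, 0.4, 0, 0, 0, 1],
  ],
)

```text
t: 6.8
eef_pos: [0.485, 0.2914, 0.096]
ee_rot: [0.325, -3.118, 0.003]
contact_force: [-0.3, -0.5, 0.8]
finger_gap: 0.0854
grasp_force: 0.0
```

To row units: 0.0235 m / 0.5 = 0.047, 0.012 m / 0.5 = 0.024.

servo_tool(
  targets=[
    [0, 0, 0.024, 0, 0, 0, 1],
    [0, 0, 0.047, 0, 0, 0, 1],
    [0, 0, 0.047, 0, 0, 0, 0],
    [0, 0, 0.047, 0, 0, 0, 0],
    [0, 0, 0.047, 0, 0, 0, 0],
  ],
  newtons=100,
)

```text
t: 7.3
eef_pos: [0.4896, 0.2936, 0.0787]
ee_rot: [-0.328, 3.121, 0.002]
contact_force: [0.6, -0.5, -0.2]
finger_gap: 0.0441
grasp_force: 0.0
```

servo_tool(
  targets=[
    [0, 0, 0, 0, 0, 0, 0],
    [0, 0, 0, 0, 0, 0, 0],
    [0, 0, 0, 0, 0, 0, 0],
  ],
  newtons=100,
)

```text
t: 7.6
eef_pos: [0.4894, 0.2936, 0.0785]
ee_rot: [-0.329, 3.122, 0.002]
contact_force: [-0.3, 1.3, 3.2]
finger_gap: 0.0185
grasp_force: 98.3
```

servo_tool(
  targets=[
    [0, 0, -0.02, 0, 0, 0, 0],
    [0, 0, -0.06, 0, 0, 0, 0],
    [0, 0, -0.12, 0, 0, 0, 0],
    [0, 0, -0.18, 0, 0, 0, 0],
    [0, 0, -0.18, 0, 0, 0, 0],
  ],
)

```text
t: 8.1
eef_pos: [0.4911, 0.2942, 0.1718]
ee_rot: [-0.328, 3.116, 0.005]
contact_force: [0.6, 0.5, -1.8]
finger_gap: 0.0191
grasp_force: 97.6
```

```bash
python3 go.py .432 -.0165 .167 177.4;python3 -c "
from h import *;o=get_obs();print(o['q'].round(3),o['contact_force'],o['finger_gap'])"
```

```text
shift [ 0.1225 -0.2916  0.0032] turn [ 0.18  0.45 14.62]
[ 0.427  0.217 -0.233  1.113  0.     0.217] [ 0.64054764  0.45186909 -1.80842672] 0.019098376732923313
```

To row units: -0.146 m / 0.5 = -0.292, -0.116 m / 0.5 = -0.232.

servo_tool(
  targets=[
    [0.024, -0.058, 0, 0, 0, 0, 0],
    [0.048, -0.116, 0, 0, 0, 0, 0],
    [0.072, -0.174, 0, 0, 0, 0, 0],
    [0.096, -0.232, 0, 0, 0, 0, 0],
    [0.122, -0.292, 0, 0, 0, 0, 0],
  ],
)

```text
t: 8.6
eef_pos: [0.4574, 0.1361, 0.1656]
ee_rot: [0.329, -3.122, -0.0]
contact_force: [0.8, -0.4, -2.5]
finger_gap: 0.0189
grasp_force: 98.2
```

To row units: -0.146 m / 0.5 = -0.292, -0.115 m / 0.5 = -0.23, 14.6 degrees / 60 = 0.2433.

servo_tool(
  targets=[
    [0.024, -0.07, 0, 0, 0, 0.0833, 0],
    [0.056, -0.15, 0, 0, 0, 0.1667, 0],
    [0.09, -0.23, 0, 0, 0, 0.2433, 0],
    [0.122, -0.292, 0, 0, 0, 0.2433, 0],
    [0.122, -0.292, 0, 0, 0, 0.2433, 0],
  ],
)

```text
t: 9.1
eef_pos: [0.4274, -0.021, 0.1656]
ee_rot: [-0.079, -3.137, 0.001]
contact_force: [-0.6, 0.3, -1.3]
finger_gap: 0.0186
grasp_force: 98.8
```

```bash
python3 look.py w4; python3 go.py .432 -.0165 .091 177.4;python3 -c "
from h import *;o=get_obs();print(o['q'].round(3),o['contact_force'],o['finger_gap'])"
```

```text
(array([[-9.98790143e-01,  4.91137311e-02, -2.46793474e-03],
       [ 4.91112939e-02,  9.98792772e-01,  1.03866837e-03],
       [ 2.51596826e-03,  9.16208265e-04, -9.99996415e-01]]), array([ 0.42801034, -0.01942823,  0.1657202 ])) 9.2
shift [-0.0035  0.002   0.0749] turn [ 0.08 -0.12 -0.1 ]
[-1.950e-01 -2.600e-02 -5.170e-01  1.082e+00  1.000e-03 -1.480e-01] [-0.6854723   0.67106505 -2.48412981] 0.019019518345856915
```

View pics/w4.png

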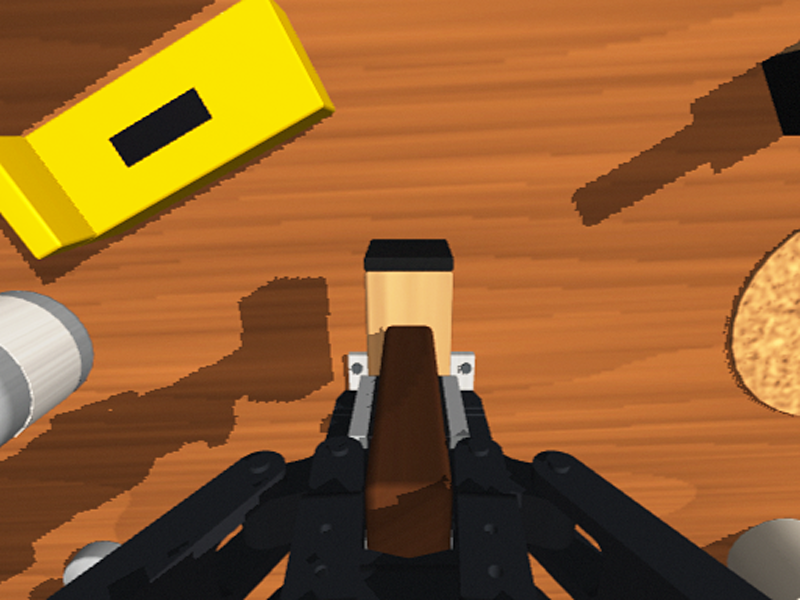

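Wrist view 4: the mallet hangs straight in the fingers. The track's rear holes at (357,368) and (466,368) are level and centred on it, so I'm aligned with the track.

To row units: 0.074 m / 0.5 = 0.148, 0.04 m / 0.5 = 0.08.

servo_tool(
  targets=[
    [0, 0.002, 0.04, 0, 0, 0, 0],
    [0, 0.003, 0.08, 0, 0, 0, 0],
    [0, 0.003, 0.12, 0, 0, 0, 0],
    [0, 0.003, 0.148, 0, 0, 0, 0],
    [0, 0.003, 0.148, 0, 0, 0, 0],
  ],
)

```text
t: 9.7
eef_pos: [0.4273, -0.0149, 0.0905]
ee_rot: [-0.067, -3.135, -0.003]
contact_force: [-0.2, -0.8, -1.8]
finger_gap: 0.0188
grasp_force: 98.9
```

To row units: -0.036 m / 0.5 = -0.072, -0.032 m / 0.5 = -0.064.

servo_tool(
  targets=[
    [-0.016, 0, 0, 0, 0, 0, 0],
    [-0.032, 0, 0, 0, 0, 0, 0],
    [-0.048, 0, 0, 0, 0, 0, 0],
    [-0.064, 0, 0, 0, 0, 0, 0],
    [-0.072, 0, 0, 0, 0, 0, 0],
  ],
)

```text
t: 10.2
eef_pos: [0.4677, -0.0184, 0.0936]
ee_rot: [0.071, 3.139, 0.0]
contact_force: [-0.1, 0.1, -2.2]
finger_gap: 0.0188
grasp_force: 98.9
```

To row units: -0.012 m / 0.5 = -0.024, -0.01 m / 0.5 = -0.02.

servo_tool(
  targets=[
    [-0.006, 0, 0, 0, 0, 0, 0],
    [-0.012, 0, 0, 0, 0, 0, 0],
    [-0.016, 0, 0, 0, 0, 0, 0],
    [-0.02, 0, 0, 0, 0, 0, 0],
    [-0.024, 0, 0, 0, 0, 0, 0],
  ],
)

```text
t: 10.7
eef_pos: [0.4769, -0.0187, 0.0928]
ee_rot: [-0.071, -3.139, -0.001]
contact_force: [-3.3, 0.1, -0.1]
finger_gap: 0.019
grasp_force: 98.9
```

To row units: -0.01 m / 0.5 = -0.02, -0.008 m / 0.5 = -0.016.

servo_tool(
  targets=[
    [-0.004, 0, 0, 0, 0, 0, 0],
    [-0.008, 0, 0, 0, 0, 0, 0],
    [-0.012, 0, 0, 0, 0, 0, 0],
    [-0.016, 0, 0, 0, 0, 0, 0],
    [-0.02, 0, 0, 0, 0, 0, 0],
  ],
)

```text
t: 11.2
eef_pos: [0.4877, -0.0191, 0.0928]
ee_rot: [-0.071, -3.14, -0.001]
contact_force: [-1.0, 0.1, -2.5]
finger_gap: 0.0188
grasp_force: 98.9
```

To row units: -0.02 m / 0.5 = -0.04, -0.016 m / 0.5 = -0.032.

servo_tool(
  targets=[
    [-0.008, 0, 0, 0, 0, 0, 0],
    [-0.016, 0, 0, 0, 0, 0, 0],
    [-0.024, 0, 0, 0, 0, 0, 0],
    [-0.032, 0, 0, 0, 0, 0, 0],
    [-0.04, 0, 0, 0, 0, 0, 0],
  ],
)

```text
t: 11.7
eef_pos: [0.5082, -0.0201, 0.093]
ee_rot: [0.071, 3.141, 0.001]
contact_force: [-1.4, -0.3, -3.0]
finger_gap: 0.019
grasp_force: 98.9
```

To row units: -0.02 m / 0.5 = -0.04, -0.016 m / 0.5 = -0.032.

servo_tool(
  targets=[
    [-0.008, 0, 0, 0, 0, 0, 0],
    [-0.016, 0, 0, 0, 0, 0, 0],
    [-0.024, 0, 0, 0, 0, 0, 0],
    [-0.032, 0, 0, 0, 0, 0, 0],
    [-0.04, 0, 0, 0, 0, 0, 0],
  ],
)

```text
t: 12.2
eef_pos: [0.528, -0.021, 0.093]
ee_rot: [0.071, 3.141, 0.001]
contact_force: [-1.8, -1.6, -1.7]
finger_gap: 0.0187
grasp_force: 98.9
```

servo_tool(
  targets=[
    [0, 0, 0, 0, 0, 0, 0],
    [0, 0, 0, 0, 0, 0, 0],
  ],
)

```text
t: 12.4
eef_pos: [0.529, -0.0211, 0.0934]
ee_rot: [0.071, 3.138, 0.001]
contact_force: [-0.2, -0.0, -2.2]
finger_gap: 0.019
grasp_force: 98.9
```

```bash
python3 look.py w5
python3 - <<'E'
from h import *
o=get_obs(); print(o["eef_pos"],o["contact_force"],o["ee_rot"])
for _ in range(4): imaging.capture("wrist"); o=get_obs(); print(o["t"],o["eef_pos"].round(4),o["contact_force"].round(2))
E
```

```text
(array([[-9.98983961e-01,  4.50021333e-02,  2.41961847e-03],
       [ 4.50028806e-02,  9.98986825e-01,  2.55282509e-04],
       [-2.40567871e-03,  3.63912933e-04, -9.99997040e-01]]), array([ 0.52886203, -0.0211065 ,  0.093426  ])) 12.5
[ 0.52871319 -0.02110587  0.09342094] [ 0.895166    0.3545742  -1.90004192] [7.06261625e-02 3.13864010e+00 5.17487260e-04]
12.55 [ 0.5285 -0.0211  0.0934] [ 0.31  0.   -2.59]
12.6 [ 0.5283 -0.021   0.0933] [ 0.37 -0.49 -2.4 ]
12.65 [ 0.5282 -0.021   0.0933] [-0.15  0.17 -1.68]
12.7 [ 0.528  -0.021   0.0932] [ 0.88  0.67 -2.54]
```

View pics/w5.png

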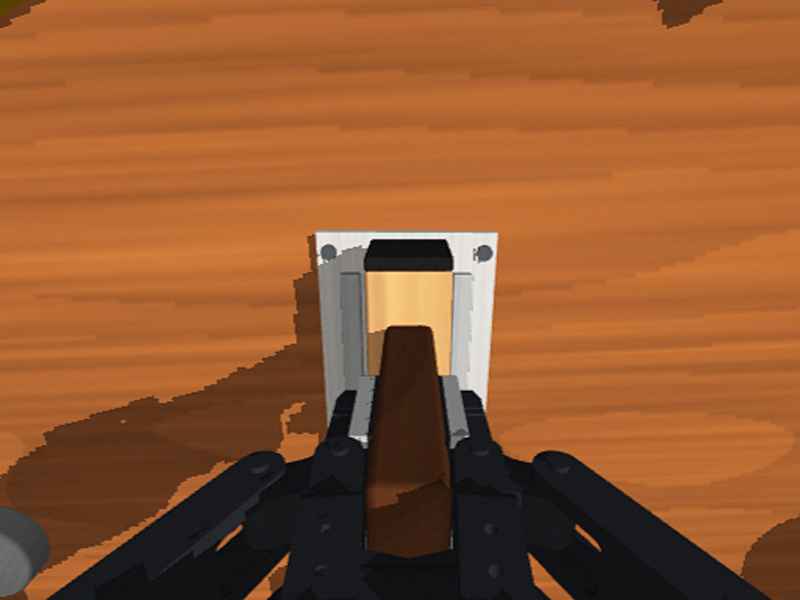

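Wrist view 5: the mallet head is centred between the rails (columns 343–470). I'll check the slide from outside.

Run:
```python
from h import *
a=imaging.capture("scene")[140:260,130:290]; b=imaging.capture("side")[130:250,180:340]
im=np.vstack([cv2.resize(x,(400,300),interpolation=cv2.INTER_CUBIC) for x in (a,b)])
im=np.hstack([cv2.resize(x,(400,300),interpolation=cv2.INTER_CUBIC) for x in (a,b)])
cv2.imwrite("pics/c1.png",im[:,:,::-1])
```

```text
(no output)
```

View pics/c1.png

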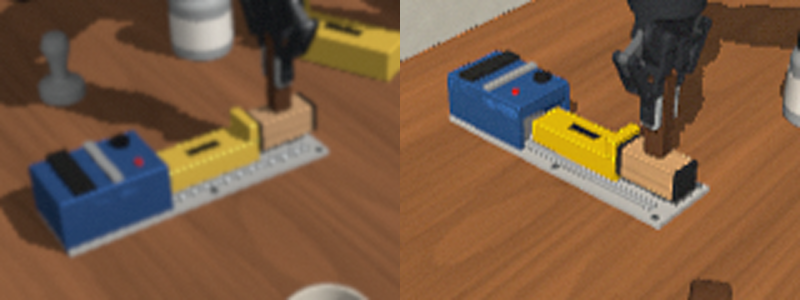

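The slide is in contact with the mallet, with its nose at the hood mouth. I'll go on quickly to the earliest stop depth, then in small steps.

servo_tool(
  targets=[
    [-0.004, 0, 0, 0, 0, 0, 0],
    [-0.01, 0, 0, 0, 0, 0, 0],
    [-0.016, 0, 0, 0, 0, 0, 0],
    [-0.022, 0, 0, 0, 0, 0, 0],
    [-0.026, 0, 0, 0, 0, 0, 0],
  ],
)

```text
t: 13.3
eef_pos: [0.5409, -0.0215, 0.0927]
ee_rot: [-0.071, -3.141, -0.001]
contact_force: [-1.3, 0.9, -2.2]
finger_gap: 0.0192
grasp_force: 98.9
```

To row units: -0.002 m / 0.5 = -0.004, -0.0016 m / 0.5 = -0.0032.

servo_tool(
  targets=[
    [-0.0008, 0, 0, 0, 0, 0, 0],
    [-0.0016, 0, 0, 0, 0, 0, 0],
    [-0.0024, 0, 0, 0, 0, 0, 0],
    [-0.0032, 0, 0, 0, 0, 0, 0],
    [-0.004, 0, 0, 0, 0, 0, 0],
  ],
)

```text
t: 13.8
eef_pos: [0.5426, -0.0216, 0.0929]
ee_rot: [-0.071, -3.141, -0.001]
contact_force: [-1.8, 0.1, -3.2]
finger_gap: 0.0188
grasp_force: 98.9
```

To row units: -0.0025 m / 0.5 = -0.005, -0.001 m / 0.5 = -0.002.

servo_tool(
  targets=[
    [-0.001, 0, 0, 0, 0, 0, 0],
    [-0.002, 0, 0, 0, 0, 0, 0],
    [-0.003, 0, 0, 0, 0, 0, 0],
    [-0.004, 0, 0, 0, 0, 0, 0],
    [-0.005, 0, 0, 0, 0, 0, 0],
  ],
)

```text
t: 14.3
eef_pos: [0.5452, -0.0218, 0.093]
ee_rot: [0.071, 3.141, 0.001]
contact_force: [-2.1, 0.6, -2.6]
finger_gap: 0.0188
grasp_force: 98.9
```

To row units: -0.0025 m / 0.5 = -0.005, -0.001 m / 0.5 = -0.002.

servo_tool(
  targets=[
    [-0.001, 0, 0, 0, 0, 0, 0],
    [-0.002, 0, 0, 0, 0, 0, 0],
    [-0.003, 0, 0, 0, 0, 0, 0],
    [-0.004, 0, 0, 0, 0, 0, 0],
    [-0.005, 0, 0, 0, 0, 0, 0],
  ],
)

```text
t: 14.8
eef_pos: [0.5478, -0.0219, 0.093]
ee_rot: [0.071, 3.141, 0.001]
contact_force: [-1.6, 0.1, -1.6]
finger_gap: 0.0191
grasp_force: 98.9
```

servo_tool(
  targets=[
    [-0.001, 0, 0, 0, 0, 0, 0],
    [-0.002, 0, 0, 0, 0, 0, 0],
    [-0.003, 0, 0, 0, 0, 0, 0],
    [-0.004, 0, 0, 0, 0, 0, 0],
    [-0.005, 0, 0, 0, 0, 0, 0],
  ],
)

```text
t: 15.3
eef_pos: [0.5503, -0.022, 0.093]
ee_rot: [0.071, 3.141, 0.001]
contact_force: [-3.1, 0.3, -2.1]
finger_gap: 0.0193
grasp_force: 98.9
```

To row units: -0.002 m / 0.5 = -0.004, -0.0016 m / 0.5 = -0.0032.

servo_tool(
  targets=[
    [-0.0008, 0, 0, 0, 0, 0, 0],
    [-0.0016, 0, 0, 0, 0, 0, 0],
    [-0.0024, 0, 0, 0, 0, 0, 0],
    [-0.0032, 0, 0, 0, 0, 0, 0],
    [-0.004, 0, 0, 0, 0, 0, 0],
  ],
)

```text
t: 15.8
eef_pos: [0.5522, -0.0221, 0.093]
ee_rot: [0.071, 3.141, 0.001]
contact_force: [-2.4, 1.4, -2.5]
finger_gap: 0.0185
grasp_force: 98.9
```

To row units: -0.002 m / 0.5 = -0.004, -0.0016 m / 0.5 = -0.0032.

servo_tool(
  targets=[
    [-0.0008, 0, 0, 0, 0, 0, 0],
    [-0.0016, 0, 0, 0, 0, 0, 0],
    [-0.0024, 0, 0, 0, 0, 0, 0],
    [-0.0032, 0, 0, 0, 0, 0, 0],
    [-0.004, 0, 0, 0, 0, 0, 0],
  ],
)

```text
t: 16.3
eef_pos: [0.5542, -0.0222, 0.093]
ee_rot: [0.071, 3.141, 0.001]
contact_force: [-1.8, -0.2, -1.6]
finger_gap: 0.0192
grasp_force: 98.9
```

To row units: -0.0025 m / 0.5 = -0.005, -0.001 m / 0.5 = -0.002.

servo_tool(
  targets=[
    [-0.001, 0, 0, 0, 0, 0, 0],
    [-0.002, 0, 0, 0, 0, 0, 0],
    [-0.003, 0, 0, 0, 0, 0, 0],
    [-0.004, 0, 0, 0, 0, 0, 0],
    [-0.005, 0, 0, 0, 0, 0, 0],
  ],
)

```text
t: 16.8
eef_pos: [0.5568, -0.0223, 0.093]
ee_rot: [0.071, 3.141, 0.001]
contact_force: [-2.0, -0.8, -2.4]
finger_gap: 0.0191
grasp_force: 98.9
```

To row units: -0.0025 m / 0.5 = -0.005, -0.001 m / 0.5 = -0.002.

servo_tool(
  targets=[
    [-0.001, 0, 0, 0, 0, 0, 0],
    [-0.002, 0, 0, 0, 0, 0, 0],
    [-0.003, 0, 0, 0, 0, 0, 0],
    [-0.004, 0, 0, 0, 0, 0, 0],
    [-0.005, 0, 0, 0, 0, 0, 0],
  ],
)

```text
t: 17.3
eef_pos: [0.5592, -0.0224, 0.093]
ee_rot: [0.071, 3.141, 0.001]
contact_force: [-3.4, 0.2, -1.9]
finger_gap: 0.0192
grasp_force: 98.9
```

To row units: -0.002 m / 0.5 = -0.004, -0.0016 m / 0.5 = -0.0032.

servo_tool(
  targets=[
    [-0.0008, 0, 0, 0, 0, 0, 0],
    [-0.0016, 0, 0, 0, 0, 0, 0],
    [-0.0024, 0, 0, 0, 0, 0, 0],
    [-0.0032, 0, 0, 0, 0, 0, 0],
    [-0.004, 0, 0, 0, 0, 0, 0],
  ],
)

```text
t: 17.8
eef_pos: [0.5612, -0.0225, 0.093]
ee_rot: [0.071, 3.141, 0.001]
contact_force: [-3.1, 0.3, -1.4]
finger_gap: 0.0193
grasp_force: 98.9
```

To row units: -0.0015 m / 0.5 = -0.003, -0.0012 m / 0.5 = -0.0024.

servo_tool(
  targets=[
    [-0.0006, 0, 0, 0, 0, 0, 0],
    [-0.0012, 0, 0, 0, 0, 0, 0],
    [-0.0018, 0, 0, 0, 0, 0, 0],
    [-0.0024, 0, 0, 0, 0, 0, 0],
    [-0.003, 0, 0, 0, 0, 0, 0],
  ],
)

```text
t: 18.3
eef_pos: [0.5627, -0.0225, 0.093]
ee_rot: [0.071, 3.141, 0.001]
contact_force: [-2.3, -0.3, -2.2]
finger_gap: 0.0189
grasp_force: 98.9
```

To row units: -0.002 m / 0.5 = -0.004, -0.0016 m / 0.5 = -0.0032.

servo_tool(
  targets=[
    [-0.0008, 0, 0, 0, 0, 0, 0],
    [-0.0016, 0, 0, 0, 0, 0, 0],
    [-0.0024, 0, 0, 0, 0, 0, 0],
    [-0.0032, 0, 0, 0, 0, 0, 0],
    [-0.004, 0, 0, 0, 0, 0, 0],
  ],
)

```text
t: 18.8
eef_pos: [0.5647, -0.0226, 0.093]
ee_rot: [0.071, 3.141, 0.001]
contact_force: [-1.8, -1.2, -0.5]
finger_gap: 0.0187
grasp_force: 98.9
```

To row units: -0.002 m / 0.5 = -0.004, -0.0016 m / 0.5 = -0.0032.

servo_tool(
  targets=[
    [-0.0008, 0, 0, 0, 0, 0, 0],
    [-0.0016, 0, 0, 0, 0, 0, 0],
    [-0.0024, 0, 0, 0, 0, 0, 0],
    [-0.0032, 0, 0, 0, 0, 0, 0],
    [-0.004, 0, 0, 0, 0, 0, 0],
  ],
)

```text
t: 19.3
eef_pos: [0.5667, -0.0227, 0.093]
ee_rot: [0.071, 3.141, 0.001]
contact_force: [-2.3, -0.1, -2.1]
finger_gap: 0.0191
grasp_force: 98.9
```

servo_tool(
  targets=[
    [-0.0008, 0, 0, 0, 0, 0, 0],
    [-0.0016, 0, 0, 0, 0, 0, 0],
    [-0.0024, 0, 0, 0, 0, 0, 0],
    [-0.0032, 0, 0, 0, 0, 0, 0],
    [-0.004, 0, 0, 0, 0, 0, 0],
  ],
)

```text
t: 19.8
eef_pos: [0.5687, -0.0228, 0.093]
ee_rot: [0.071, 3.141, 0.001]
contact_force: [-3.1, 0.1, -1.0]
finger_gap: 0.0187
grasp_force: 98.9
```

To row units: -0.002 m / 0.5 = -0.004, -0.0016 m / 0.5 = -0.0032.

servo_tool(
  targets=[
    [-0.0008, 0, 0, 0, 0, 0, 0],
    [-0.0016, 0, 0, 0, 0, 0, 0],
    [-0.0024, 0, 0, 0, 0, 0, 0],
    [-0.0032, 0, 0, 0, 0, 0, 0],
    [-0.004, 0, 0, 0, 0, 0, 0],
  ],
)

```text
t: 20.3
eef_pos: [0.5707, -0.0229, 0.093]
ee_rot: [0.071, 3.141, 0.001]
contact_force: [-2.1, -0.1, -2.0]
finger_gap: 0.0187
grasp_force: 98.9
```

servo_tool(
  targets=[
    [-0.0008, 0, 0, 0, 0, 0, 0],
    [-0.0016, 0, 0, 0, 0, 0, 0],
    [-0.0024, 0, 0, 0, 0, 0, 0],
    [-0.0032, 0, 0, 0, 0, 0, 0],
    [-0.004, 0, 0, 0, 0, 0, 0],
  ],
)

```text
t: 20.8
eef_pos: [0.5727, -0.023, 0.093]
ee_rot: [0.071, 3.141, 0.001]
contact_force: [-2.8, 0.9, -0.2]
finger_gap: 0.0187
grasp_force: 98.9
```

To row units: -0.002 m / 0.5 = -0.004, -0.0016 m / 0.5 = -0.0032.

servo_tool(
  targets=[
    [-0.0008, 0, 0, 0, 0, 0, 0],
    [-0.0016, 0, 0, 0, 0, 0, 0],
    [-0.0024, 0, 0, 0, 0, 0, 0],
    [-0.0032, 0, 0, 0, 0, 0, 0],
    [-0.004, 0, 0, 0, 0, 0, 0],
  ],
)

```text
t: 21.3
eef_pos: [0.5743, -0.023, 0.0929]
ee_rot: [-0.071, -3.14, -0.001]
contact_force: [-4.2, 0.5, -0.1]
finger_gap: 0.019
grasp_force: 98.9
```

To row units: -0.0008 m / 0.5 = -0.0016, -0.0006 m / 0.5 = -0.0012.

servo_tool(
  targets=[
    [-0.0006, 0, 0, 0, 0, 0, 0],
    [-0.0012, 0, 0, 0, 0, 0, 0],
    [-0.0016, 0, 0, 0, 0, 0, 0],
    [-0.0016, 0, 0, 0, 0, 0, 0],
  ],
)

```text
t: 21.7
eef_pos: [0.5754, -0.0231, 0.0929]
ee_rot: [-0.071, -3.141, -0.001]
contact_force: [-3.8, -0.2, -1.0]
finger_gap: 0.0191
grasp_force: 98.9
```

To row units: -0.0012 m / 0.5 = -0.0024, -0.0009 m / 0.5 = -0.0018.

servo_tool(
  targets=[
    [-0.0006, 0, 0, 0, 0, 0, 0],
    [-0.0012, 0, 0, 0, 0, 0, 0],
    [-0.0018, 0, 0, 0, 0, 0, 0],
    [-0.0024, 0, 0, 0, 0, 0, 0],
    [-0.0024, 0, 0, 0, 0, 0, 0],
  ],
)

```text
t: 22.2
eef_pos: [0.5767, -0.0231, 0.0929]
ee_rot: [0.071, 3.141, 0.001]
contact_force: [-3.6, -0.3, -2.1]
finger_gap: 0.0189
grasp_force: 98.9
```

To row units: -0.0015 m / 0.5 = -0.003, -0.0012 m / 0.5 = -0.0024.

servo_tool(
  targets=[
    [-0.0006, 0, 0, 0, 0, 0, 0],
    [-0.0012, 0, 0, 0, 0, 0, 0],
    [-0.0018, 0, 0, 0, 0, 0, 0],
    [-0.0024, 0, 0, 0, 0, 0, 0],
    [-0.003, 0, 0, 0, 0, 0, 0],
  ],
)

```text
t: 22.7
eef_pos: [0.5773, -0.0232, 0.093]
ee_rot: [-0.071, -3.139, -0.001]
contact_force: [-6.9, 0.3, 1.2]
finger_gap: 0.0192
grasp_force: 98.9
```

To row units: -0.0004 m / 0.5 = -0.0008, -0.0003 m / 0.5 = -0.0006.

servo_tool(
  targets=[
    [-0.0006, 0, 0, 0, 0, 0, 0],
    [-0.0008, 0, 0, 0, 0, 0, 0],
    [-0.0008, 0, 0, 0, 0, 0, 0],
  ],
)

```text
t: 23.0
eef_pos: [0.5773, -0.0232, 0.0929]
ee_rot: [-0.071, -3.138, -0.001]
contact_force: [-6.4, -0.3, 1.2]
finger_gap: 0.019
grasp_force: 98.9
```

servo_tool(
  targets=[
    [-0.0006, 0, 0, 0, 0, 0, 0],
    [-0.0012, 0, 0, 0, 0, 0, 0],
    [-0.0012, 0, 0, 0, 0, 0, 0],
  ],
)

```text
t: 23.3
eef_pos: [0.5774, -0.0232, 0.0928]
ee_rot: [-0.071, -3.137, -0.001]
contact_force: [-9.0, 0.7, 3.2]
finger_gap: 0.0193
grasp_force: 99.0
```

Firm on the stop: the tool has stopped moving while the force climbs to 9 N. Backing off.

To row units: 0.016 m / 0.5 = 0.032, 0.001 m / 0.5 = 0.002.

servo_tool(
  targets=[
    [0.002, 0, 0, 0, 0, 0, 0],
    [0.004, 0, 0, 0, 0, 0, 0],
    [0.008, 0, 0, 0, 0, 0, 0],
    [0.016, 0, 0, 0, 0, 0, 0],
    [0.032, 0, 0, 0, 0, 0, 0],
  ],
)

```text
t: 23.8
eef_pos: [0.5651, -0.0229, 0.0939]
ee_rot: [0.07, 3.136, 0.0]
contact_force: [-0.2, -0.1, -2.4]
finger_gap: 0.019
grasp_force: 99.0
```

To row units: 0.095 m / 0.5 = 0.19, 0.08 m / 0.5 = 0.16.

servo_tool(
  targets=[
    [0.04, 0, 0, 0, 0, 0, 0],
    [0.08, 0, -0.02, 0, 0, 0, 0],
    [0.12, 0, -0.06, 0, 0, 0, 0],
    [0.16, 0, -0.11, 0, 0, 0, 0],
    [0.19, 0, -0.15, 0, 0, 0, 0],
  ],
)

```text
t: 24.3
eef_pos: [0.4673, -0.0182, 0.1693]
ee_rot: [0.071, 3.139, 0.001]
contact_force: [1.0, 0.4, -1.7]
finger_gap: 0.0189
grasp_force: 98.9
```

```bash
python3 look.py w6; python3 go.py .474 .286 .165 192; python3 -c "
from h import *;o=get_obs();print(o['q'].round(3),o['contact_force'])"
```

```text
(array([[-9.98986442e-01,  4.48500441e-02,  3.81594495e-03],
       [ 4.48488547e-02,  9.98993705e-01, -3.96735026e-04],
       [-3.82989857e-03, -2.25192151e-04, -9.99992641e-01]]), array([ 0.4669706 , -0.01825792,  0.1722751 ])) 24.4
shift [0.0086 0.3044 0.0059] turn [ -0.06   0.34 -14.58]
[-1.780e-01  3.800e-02 -4.410e-01  1.086e+00  1.000e-03 -1.330e-01] [ 1.07423841 -0.52150986 -2.08895569]
```

View pics/w6.png

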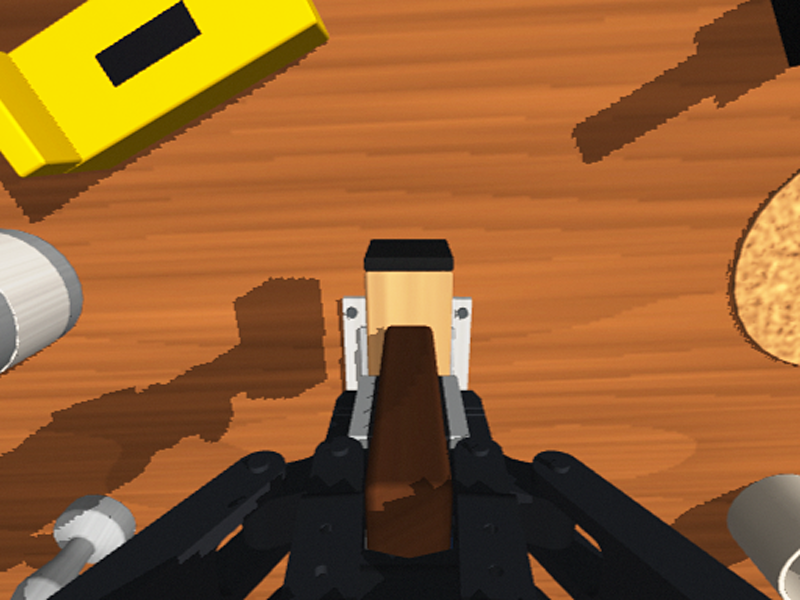

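Wrist view 6: the mallet is unchanged in the grip. Carrying it back to the mat.

To row units: 0.15 m / 0.5 = 0.3, 0.06 m / 0.5 = 0.12.

servo_tool(
  targets=[
    [0.002, 0.06, 0, 0, 0, 0, 0],
    [0.004, 0.12, 0, 0, 0, 0, 0],
    [0.008, 0.18, 0, 0, 0, 0, 0],
    [0.01, 0.24, 0, 0, 0, 0, 0],
    [0.012, 0.3, 0, 0, 0, 0, 0],
  ],
)

```text
t: 24.9
eef_pos: [0.4695, 0.1331, 0.1674]
ee_rot: [0.071, 3.14, 0.001]
contact_force: [1.2, 0.5, -2.3]
finger_gap: 0.0193
grasp_force: 98.9
```

To row units: 0.154 m / 0.5 = 0.308, 0.001 m / 0.5 = 0.002.

servo_tool(
  targets=[
    [0.002, 0.07, 0, 0, 0, 0, 0],
    [0.004, 0.15, 0, 0, 0, 0, 0],
    [0.006, 0.23, 0, 0, 0, 0, 0],
    [0.006, 0.308, 0, 0, 0, 0, 0],
    [0.006, 0.308, 0, 0, 0, 0, 0],
  ],
)

```text
t: 25.4
eef_pos: [0.474, 0.2904, 0.1676]
ee_rot: [0.063, 3.139, 0.006]
contact_force: [-0.5, -0.7, -1.6]
finger_gap: 0.0185
grasp_force: 99.4
```

To row units: 0.07 m / 0.5 = 0.14, 0.06 m / 0.5 = 0.12.

servo_tool(
  targets=[
    [0, 0, 0.04, 0, 0, 0, 0],
    [0, 0, 0.08, 0, 0, 0, 0],
    [0, 0, 0.12, 0, 0, 0, 0],
    [0, 0, 0.14, 0, 0, 0, 0],
    [0, 0, 0.14, 0, 0, 0, 0],
  ],
)

```text
t: 25.9
eef_pos: [0.4716, 0.2847, 0.0959]
ee_rot: [-0.071, -3.137, 0.002]
contact_force: [0.6, 0.1, -1.6]
finger_gap: 0.0187
grasp_force: 99.5
```

```bash
python3 go.py .474 .286 .0785 177.4; python3 -c "
from h import *;o=get_obs();print(o['eef_pos'],o['contact_force'])"
```

```text
shift [-0.0024  0.0014  0.0174] turn [-0.08 -0.2  -0.  ]
[0.47157258 0.28473733 0.09592393] [ 0.57009106  0.12164354 -1.6025527 ]
```

Lowering until the mat takes the weight.

To row units: 0.015 m / 0.5 = 0.03, 0.013 m / 0.5 = 0.026.

servo_tool(
  targets=[
    [0, 0, 0.01, 0, 0, 0, 0],
    [0, 0, 0.02, 0, 0, 0, 0],
    [0, 0, 0.026, 0, 0, 0, 0],
    [0, 0, 0.03, 0, 0, 0, 0],
    [0, 0, 0.03, 0, 0, 0, 0],
  ],
)

```text
t: 26.4
eef_pos: [0.4729, 0.2858, 0.0831]
ee_rot: [0.071, 3.141, 0.001]
contact_force: [0.2, -0.1, -1.8]
finger_gap: 0.0191
grasp_force: 99.5
```

To row units: 0.002 m / 0.5 = 0.004, 0.001 m / 0.5 = 0.002.

servo_tool(
  targets=[
    [0, 0, 0.002, 0, 0, 0, 0],
    [0, 0, 0.004, 0, 0, 0, 0],
    [0, 0, 0.004, 0, 0, 0, 0],
  ],
)

```text
t: 26.7
eef_pos: [0.4729, 0.2858, 0.0811]
ee_rot: [0.071, 3.141, 0.001]
contact_force: [1.0, 0.9, -2.0]
finger_gap: 0.019
grasp_force: 99.5
```

To row units: 0.002 m / 0.5 = 0.004, 0.001 m / 0.5 = 0.002.

servo_tool(
  targets=[
    [0, 0, 0.002, 0, 0, 0, 0],
    [0, 0, 0.004, 0, 0, 0, 0],
    [0, 0, 0.004, 0, 0, 0, 0],
  ],
)

```text
t: 27.0
eef_pos: [0.4728, 0.2858, 0.0789]
ee_rot: [-0.071, -3.141, -0.0]
contact_force: [0.6, 0.5, -2.0]
finger_gap: 0.0189
grasp_force: 99.5
```

To row units: 0.0015 m / 0.5 = 0.003, 0.001 m / 0.5 = 0.002.

servo_tool(
  targets=[
    [0, 0, 0.001, 0, 0, 0, 0],
    [0, 0, 0.002, 0, 0, 0, 0],
    [0, 0, 0.003, 0, 0, 0, 0],
    [0, 0, 0.003, 0, 0, 0, 0],
  ],
)

```text
t: 27.4
eef_pos: [0.473, 0.2859, 0.0785]
ee_rot: [0.071, 3.14, 0.001]
contact_force: [-2.3, -0.5, 5.4]
finger_gap: 0.019
grasp_force: 100.5
```

The mallet is touching the mat. I'll release it and rise clear.

To row units: -0.0008 m / 0.5 = -0.0016.

servo_tool(
  targets=[
    [0, 0, -0.0016, 0, 0, 0, 0],
    [0, 0, -0.0016, 0, 0, 0, 0.3],
    [0, 0, -0.0016, 0, 0, 0, 0.6],
    [0, 0, -0.0016, 0, 0, 0, 1],
    [0, 0, -0.0016, 0, 0, 0, 1],
  ],
)

```text
t: 27.9
eef_pos: [0.4731, 0.2859, 0.0784]
ee_rot: [0.071, 3.141, 0.001]
contact_force: [-0.1, -0.2, -0.2]
finger_gap: 0.0682
grasp_force: 0.0
```

servo_tool(
  targets=[
    [0, 0, 0, 0, 0, 0, 1],
    [0, 0, 0, 0, 0, 0, 1],
    [0, 0, -0.02, 0, 0, 0, 1],
    [0, 0, -0.08, 0, 0, 0, 1],
    [0, 0, -0.16, 0, 0, 0, 1],
  ],
)

```text
t: 28.4
eef_pos: [0.4712, 0.2849, 0.1578]
ee_rot: [-0.071, -3.137, 0.003]
contact_force: [0.5, 0.8, -1.2]
finger_gap: 0.0852
grasp_force: 0.0
```

To row units: -0.12 m / 0.5 = -0.24, -0.08 m / 0.5 = -0.16.

servo_tool(
  targets=[
    [0, 0, -0.08, 0, 0, 0, 1],
    [0, 0, -0.16, 0, 0, 0, 1],
    [0, 0, -0.24, 0, 0, 0, 1],
    [0, 0, -0.24, 0, 0, 0, 1],
    [0, 0, -0.24, 0, 0, 0, 1],
  ],
)

```text
t: 28.9
eef_pos: [0.4738, 0.2861, 0.2806]
ee_rot: [0.071, 3.137, 0.003]
contact_force: [-0.2, -0.9, 0.1]
finger_gap: 0.0853
grasp_force: 0.0
```

```bash
python3 look.py w7
python3 - <<'E'
from h import *
s=imaging.capture("scene")[140:290,130:390]; b=imaging.capture("side")[130:340,160:340]; w=np.load("pics/w7.npz")["im"]
f=lambda x,h: cv2.resize(x,(int(x.shape[1]*h/x.shape[0]),h),interpolation=cv2.INTER_CUBIC)
im=np.hstack([f(w,270),f(b,270)]); im2=f(s,300); im2=np.pad(im2,((0,0),(0,max(0,im.shape[1]-im2.shape[1])),(0,0)))
cv2.imwrite("pics/c2.png",np.vstack([im,im2[:,:im.shape[1]]])[:,:,::-1]); o=get_obs(); print(o["eef_pos"],o["finger_gap"],o["t"])
E
```

```text
(array([[-9.98990498e-01,  4.49182774e-02,  5.76546718e-04],
       [ 4.49186484e-02,  9.98990438e-01,  6.47470861e-04],
       [-5.46881383e-04,  6.72714938e-04, -9.99999624e-01]]), array([0.47278836, 0.28567901, 0.27873809])) 29.0
[0.47187668 0.28523152 0.27666837] 0.08505354008347664 29.1
```

View pics/c2.png

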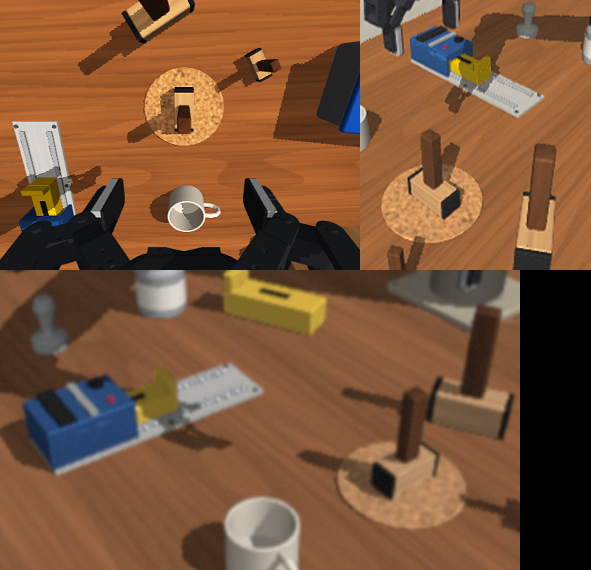

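The composite view shows the mallet upright in the middle of the mat. The slide is flat and deep in the hood, and the bystanders are where they were. Handing in.

```bash
python3 -c "
from h import *; print(robot.close_job())"
```

```text
the job is handed in; nothing more can be done
None
```

The job is handed in with no verdict returned: the mallet pushed the slide onto the stop with about 9 N at the wrist and backed off, and it stands released and upright on its mat; contact with the stop can't be seen under the hood.

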